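# Seat the swivel hub of the stall's display stand and rock it stop to stop

## Task

Pick up the hub with the tapered (conical) foot and seat it gently, upright and fully home, in the cup of the display stand's swivel base, with its side lug standing between the two stop pins. Keeping it home in the cup, rock it to check that it turns free: first clockwise (seen from above) until the lug is felt to touch the stop pin, then anticlockwise until it touches the other one, never forcing it. Turn it back so that the lug stands clear of both pins, let go, and leave the other hub, the bottle and the mug where they are.

Things in the scene. Friction and masses are not known exactly. Their poses are not given: they have to be found in the camera images.
- hub: The loose hub to be seated: plain aluminium, 100 mm tall, 0.21 to 0.39 kg. Origin at the centre of its underside, z up along its axis. Its foot is a cone 32 mm high, 28 mm across at the bottom and 54 mm at its top; on it a round flange 60 mm across and 6 mm thick, a lug and a stem. It starts standing upright on the table on its small end.
- hub_mid (a point): Centre of that hub, on its axis half-way up (50 mm above its underside), inside the stem. Same axes as hub.
- stem (a point): Centre of that hub's upright rectangular stem, which is what one grips: 34 mm along the hub's x, 22 mm along its y, from 38 to 100 mm above the underside (this point is at 69 mm). Grip it across the 22 mm.
- lug_tip (a point): Outer end of that hub's one side lug, 60 mm from the hub's axis along its +x and 37 mm above its underside. The lug is 10 mm wide and 8 mm high (33 to 41 mm above the underside).
- plain_hub_mid (a point): Bystander: centre (50 mm above its underside) of another loose hub with the same stem, flange and lug but a straight cylindrical foot 60 mm across, too wide for the cup.
- base: The fixed swivel base: a dark steel plate 136 mm across and 12 mm thick, on it a steel cup (70 mm across outside) and two stop pins. Origin on its vertical axis at the table surface; z up, +x points to the middle of the gap between the pins. Cup and pins are rigid: held firmly by the stem, turning the hub one degree past first touch already presses the lug on the pin with 10 to 20 N.
- pivot (a point): Point on the base's axis 44 mm above the table. The cup's greased conical bore opens upwards, 50 mm across at the rim, with the taper of the hub's foot (22 degrees to the axis). The rim is hand-set 0 to 6 mm above this point (not measured: feel for it) and rigid. Seated, the flange rides 5 mm above the rim and the hub's centre 23 mm above it, so 23 to 29 mm above this point.
- gap_mid (a point): Point half-way between the nominal pin places, 52 mm from the base's axis along its +x, 60 mm above the table. The two rigid upright pins, 10 mm thick, stand 52 mm from the axis on either side, each hand-set 30 to 46 degrees from +x (not measured: feel for them); tops 68 mm above the table. A seated hub with its lug towards this point can turn 18 to 36 degrees each way until the lug meets a pin.
- bottle_mid (a point): Bystander: corked green bottle, 70 mm across, 220 mm tall; the point is half-way up its axis.
- mug_mid (a point): Bystander: white mug, 80 mm across, 90 mm tall; the point is half-way up its axis.
Not all that is in view belongs to the job. What is shaped like the hub but brown or pink is not meant.

How it is judged:
By the outcome, as a careful person would: the job done as asked, in the order asked, and still so for the second after the job is handed in, with the robot touching nothing.
It also fails if it takes over 67 s, if anything falls off the work surface, if the arm or the gripper's body presses on something with over 40 N, if the wrist force passes 120 N, or if a joint passes its speed limit or range.

## Robot

A 6-joint arm with a two-finger parallel gripper is mounted at the origin on the work surface. World frame = base frame: x ahead of the robot, y to its left, z up, the work surface at z = 0. Lengths are in m, angles in rad, forces in N, time in s.
With the tool pointing down it reaches from about 0.325 to 0.775 m from the base axis. Payload 5.5 kg.
Tool frame: the origin (TCP) lies midway between the tips of the shut fingers; the grasp point (between the pads) lies bot.grip_depth behind it (bot.grip_depth is the distance from the TCP to the grasp point, in m); z points along the fingers, y is the direction in which the jaws open and shut (so a half turn about z gives the same grasp; the last joint's range is limited). The gripper opens to 88 mm and grips with 3 to 60 N. Pads are 20 mm wide; open, the fingers measure 115 mm over their backs; the gripper's body (75 mm by 178 mm) begins 61 mm behind the grasp point.
Start: joints at [-1.363, 0.091, 1.231, -0, 1.82, -0.057], TCP at [0.157, -0.579, 0.223] pointing down, gripper open.
Joint ranges: [-2.87, 2.87], [-0.86, 2.18], [0.17, 2.46], [-1.51, 4.65], [0.06, 2.69], [-2.65, 2.65]. Speed limits (rad/s): [2.57, 2.57, 3.01, 3.14, 3.14, 3.14].

## Interface

Orientations are given as a unit quaternion [w, x, y, z].
In Python, from workcell import bot, imaging, spotter gives the robot as it stands. The module is installed in compiled form; this text tells all that it offers.
- The arm moves only by the tool carry_out, never from a script. Its argument "plan" is a list of rows, each a list of 7 numbers: the turn, a rotation vector about the tool's x, y, z in rad, then the shift along the tool's x, y, z in m, then the gripper's target within -1 to 1 (fully open at 1, half-way at 0, shut at -1). A call has 1 to 10 rows; each row is the pose to reach, as a shift and turn from the pose commanded when the call began, along the tool's axes at that moment; what a row does not reach only later rows make up. A row lasts 1/12 s, in which the tool goes at most 41.7 mm and 7.16 degrees, less where a joint would pass 70% of its speed; a pose out of reach is approached as far as the arm can. A call with a gripper value outside its range is refused whole. The fingers move at their own pace and stop on an object; "grip_force" is the grip in N (left out, the last holds). Time passes only in rows, so rows that repeat a pose let the fingers close. It gives the time, the measured TCP pose, the force and the opening at its end, in the units of the state.
- bot.observe(): the state, without advancing time (a new reading comes with each control period).
- imaging.capture(name): name is "side" or "top" or "wrist"; returns a dict with "color" (420x560x3 uint8, red, green, blue), "camera_matrix" (3x3 intrinsics, pixels), "rvec" (rotation vector, rad) and "tvec" (3), from world to camera coordinates, as OpenCV has them. Camera axes: x right, y down, z forward; pixel columns grow to the right and rows downward; lengths in m; the calibration is good to about 2 mm. The wrist camera is an equidistant fisheye: a pixel r from the principal point sees the ray r / f radians off the axis. A picture is of the moment at which its call begins. There is no depth.
- bot.sign_off(): hands the job in, once; it reports no verdict.
Trained networks look in a picture, given as the dict that the camera call returned (one of the last four; its "shot" number tells which), for a name from the list of things; names that differ only in an ending like _2 or _b are one class to them, and where a whole thing is asked for, a point or a joint stands for the part that bears it (a point fixed in the world has none). Each returns a list of dicts, best first, with "confidence" (0 to 1); they miss things now and then, are a little off and sometimes report something else, mostly with a low value. They report only what shows in the picture. A call takes as long as a camera call. They do not tell look-alikes from the thing itself.
- spotter.spot_in(picture, label): "centre" ([column, row] in pixels, amid what is visible of it).
- spotter.landmark_of(picture, label): "centre" ([column, row] in pixels: a listed point, or the origin of a listed thing).
The state is a dict: "time_s": time; "joint_pos": joint angles; "joint_velocities": joint speeds; "effort": joint torques, N m; "tcp_pos": TCP position; "tcp_rot": TCP orientation; "contact_force": force on the tool from outside, world axes, zero at the start; "ft_torque": the same for the moment, N m; "finger_gap": finger opening in m.
Only numpy, scipy, OpenCV 4.12 (cv2) and the standard library are available. Lean on these libraries where they do the work, as an engineer would, in place of code of your own. Each camera call takes 0.05 s, during which the arm holds its last target. There are 200 camera calls.

## Working session

There is one attempt and no reset: what is moved stays moved. The work goes in short steps, Python scripts to look and compute and a tool call to move; the robot and the scene stay as the last step left them, time stands still between calls to the robot, and variables do not carry over. Pictures are saved under pics/ and viewed, about 8 in all and at most 12, crops included, and the job is handed in when it is done.

Besides the shell and the picture viewer there is one more tool, called in YAML: its name, and indented under it one key for each argument. carry_out: Moves the arm, as the interface text tells. Its arguments: {"type":"object","properties":{"plan":{"type":"array","items":{"type":"array","items":{"type":"number"}}},"grip_force":{"type":"number"}},"required":["plan"]}

```bash
mkdir -p pics; cat > h.py <<'E'
import numpy as np, cv2
from scipy.spatial.transform import Rotation as R
from workcell import bot, imaging, spotter
def ray(p,uv):
    K=p["camera_matrix"];Rm=cv2.Rodrigues(np.array(p["rvec"],float))[0];t=np.array(p["tvec"],float).ravel()
    K=np.array(K);x=(uv[0]-K[0,2])/K[0,0];y=(uv[1]-K[1,2])/K[1,1]
    if p.get("_fe"):
        r=np.hypot(x,y);d=np.array([np.sin(r)*x/max(r,1e-9),np.sin(r)*y/max(r,1e-9),np.cos(r)])
    else: d=np.array([x,y,1.])
    return -Rm.T@t, Rm.T@d/np.linalg.norm(d)
def atz(p,uv,z):
    c,d=ray(p,uv);return c+d*(z-c[2])/d[2]
def proj(p,X):
    K=np.array(p["camera_matrix"]);Rm=cv2.Rodrigues(np.array(p["rvec"],float))[0];q=Rm@np.array(X)+np.array(p["tvec"],float).ravel()
    if p.get("_fe"):
        r=np.hypot(q[0],q[1]);th=np.arctan2(r,q[2]);x=q[:2]/max(r,1e-9)*th
    else: x=q[:2]/q[2]
    return np.array([K[0,0]*x[0]+K[0,2],K[1,1]*x[1]+K[1,2]])
def cap(n,save=None):
    p=imaging.capture(n)
    p["_fe"]=n=="wrist"
    if save: cv2.imwrite("pics/"+save,p["color"][:,:,::-1])
    return p
def tri(obs):
    A=np.zeros((3,3));b=np.zeros(3)
    for p,uv in obs:
        c,d=ray(p,uv);M=np.eye(3)-np.outer(d,d);A+=M;b+=M@c
    return np.linalg.solve(A,b)
E
cat > a.py <<'E'
from h import *
s=bot.observe();print({k:np.round(v,4).tolist() for k,v in s.items()},bot.grip_depth)
P={n:cap(n,n+"1.png") for n in("side","top","wrist")}
cv2.imwrite("pics/st1.png",cv2.resize(np.vstack([P["side"]["color"],P["top"]["color"]])[:,:,::-1],None,fx=.71,fy=.71))
H={"hub_mid":.05,"stem":.069,"lug_tip":.037,"plain_hub_mid":.05,"pivot":.044,"gap_mid":.06,"bottle_mid":.11,"mug_mid":.045}
for l,z in H.items():
  for n,p in P.items():
    for d in spotter.landmark_of(p,l)[:3]:
      print(l,n,round(d["confidence"],2),np.round(d["centre"]),np.round(atz(p,d["centre"],z),3))
E
python3 a.py
```

```text
{'time_s': 0.0, 'joint_pos': [-1.3627, 0.0919, 1.2318, -0.0, 1.8198, -0.0567], 'joint_velocities': [0.0004, 0.0004, 0.0005, 0.0003, -0.0003, 0.0], 'effort': [0.0003, -44.6454, -40.6447, 0.0697, 0.0292, -0.0001], 'tcp_pos': [0.157, -0.5788, 0.2215], 'tcp_rot': [-0.0009, 0.9912, 0.132, -0.0001], 'contact_force': [0.2182, 0.1129, 0.6194], 'ft_torque': [-0.0205, -0.0272, 0.0277], 'finger_gap': 0.0878} 0.0187
hub_mid side 0.89 [303. 244.] [0.512 0.129 0.05 ]
hub_mid side 0.71 [360. 234.] [0.399 0.089 0.05 ]
hub_mid side 0.68 [308. 212.] [0.501 0.005 0.05 ]
hub_mid top 0.94 [278. 228.] [0.519 0.123 0.05 ]
hub_mid top 0.64 [325. 236.] [0.498 0.011 0.05 ]
hub_mid top 0.6 [291. 282.] [0.392 0.094 0.05 ]
stem side 0.97 [311. 203.] [0.495 0.002 0.069]
stem side 0.82 [305. 232.] [0.509 0.116 0.069]
stem side 0.76 [357. 226.] [0.406 0.09  0.069]
stem top 0.91 [326. 238.] [0.491 0.012 0.069]
stem top 0.75 [273. 231.] [0.511 0.135 0.069]
stem top 0.67 [295. 277.] [0.401 0.087 0.069]
lug_tip side 0.91 [373. 255.] [0.38  0.145 0.037]
lug_tip side 0.78 [275. 243.] [0.567 0.109 0.037]
lug_tip side 0.63 [341. 298.] [0.447 0.276 0.037]
lug_tip top 0.97 [346. 222.] [ 0.533 -0.042  0.037]
lug_tip top 0.91 [215. 258.] [0.455 0.274 0.037]
lug_tip top 0.78 [284. 209.] [0.569 0.107 0.037]
plain_hub_mid side 0.75 [297. 307.] [0.522 0.32  0.05 ]
plain_hub_mid top 0.68 [197. 226.] [0.529 0.315 0.05 ]
pivot top 0.9 [414. 203.] [ 0.575 -0.209  0.044]
gap_mid side 0.69 [262. 162.] [ 0.615 -0.225  0.06 ]
gap_mid top 0.58 [423. 183.] [ 0.62  -0.231  0.06 ]
gap_mid top 0.45 [196. 227.] [0.526 0.315 0.06 ]
bottle_mid side 0.96 [191. 308.] [0.675 0.401 0.11 ]
bottle_mid top 0.7 [157. 159.] [0.681 0.401 0.11 ]
mug_mid side 0.59 [191. 223.] [0.745 0.053 0.045]
mug_mid top 0.78 [302. 137.] [0.75  0.056 0.045]
```

View pics/st1.png

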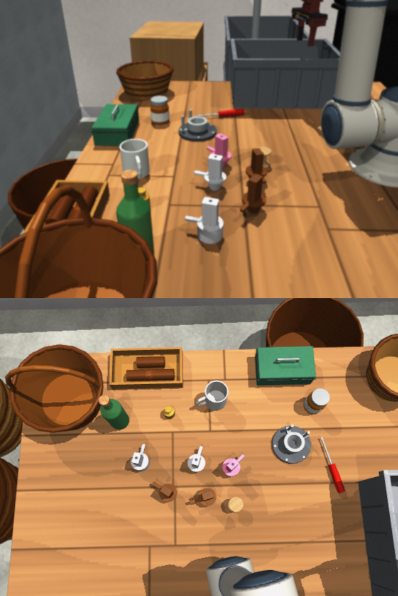

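```bash
python3 - <<'E'
import cv2,numpy as np
s=cv2.imread("pics/side1.png");t=cv2.imread("pics/top1.png")
a=cv2.resize(s[190:355,240:400],(400,412),interpolation=3)
b=cv2.resize(t[170:300,170:350],(400,289),interpolation=3)
c=cv2.resize(t[160:260,370:460],(380,422),interpolation=3)
d=cv2.resize(s[140:210,230:320],(380,295),interpolation=3)
W=np.zeros((717,780,3),np.uint8);W[:412,:400]=a;W[412:701,:400]=b;W[:422,400:]=c;W[422:717,400:]=d
cv2.imwrite("pics/c1.png",cv2.resize(W,None,fx=.83,fy=.83))
E
```

```text
(no output)
```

View pics/c1.png

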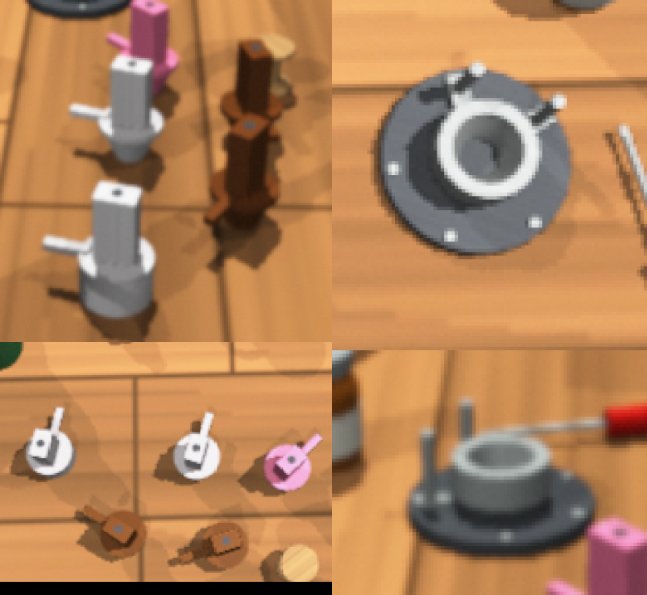

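```bash
cat >> h.py <<'E'
def go(xyz,yawdeg,quiet=False):
    s=bot.observe();q=s["tcp_rot"];T=R.from_quat([q[1],q[2],q[3],q[0]]);M=T.as_matrix()
    y=np.radians(yawdeg);G=R.from_matrix(np.array([[np.cos(y),np.sin(y),0],[np.sin(y),-np.cos(y),0],[0,0,-1.]]))
    rv=(T.inv()*G).as_rotvec();d=M.T@(np.array(xyz)-s["tcp_pos"])
    print("t",round(s["time_s"],2),"tcp",np.round(s["tcp_pos"],4),"yaw",round(np.degrees(np.arctan2(M[1,0],M[0,0])),2),"F",np.round(s["contact_force"],1),"M",np.round(s["ft_torque"],2),"gap",round(s["finger_gap"],4))
    print("row",np.round(rv,4).tolist(),np.round(d,4).tolist())
E
python3 -c "
from h import *
go([.575,-.209,.26],155)"
```

```text
t 1.35 tcp [ 0.157  -0.5791  0.2226] yaw 15.17 F [ 0.2  0.2 -0.3] M [ 0.01  0.01 -0.02] gap 0.0877
row [-0.0, -0.0, -2.4405] [0.5003, -0.2478, -0.0374]
```

carry_out:
  plan:
    - [0, 0, -2.44, 0.5, -0.248, -0.037, 1]
    - [0, 0, -2.44, 0.5, -0.248, -0.037, 1]
    - [0, 0, -2.44, 0.5, -0.248, -0.037, 1]
    - [0, 0, -2.44, 0.5, -0.248, -0.037, 1]
    - [0, 0, -2.44, 0.5, -0.248, -0.037, 1]
    - [0, 0, -2.44, 0.5, -0.248, -0.037, 1]
    - [0, 0, -2.44, 0.5, -0.248, -0.037, 1]
    - [0, 0, -2.44, 0.5, -0.248, -0.037, 1]
    - [0, 0, -2.44, 0.5, -0.248, -0.037, 1]
    - [0, 0, -2.44, 0.5, -0.248, -0.037, 1]

```text
time_s: 2.18
tcp_pos: [0.4694, -0.3016, 0.2506]
tcp_rot: [0.0, 0.725, 0.689, 0.0]
contact_force: [-0.3, -1.2, -0.1]
finger_gap: 0.088
```

```bash
python3 -c "
from h import *
go([.575,-.209,.26],155)"
```

```text
t 2.18 tcp [ 0.4694 -0.3016  0.2506] yaw 87.14 F [-0.3 -1.2 -0.1] M [-0.07 -0.14  0.04] gap 0.088
row [0.0002, 0.0007, -1.1843] [0.0978, 0.1009, -0.0094]
```

carry_out:
  plan:
    - [0, 0, -1.18, 0.098, 0.101, -0.01, 1]
    - [0, 0, -1.18, 0.098, 0.101, -0.01, 1]
    - [0, 0, -1.18, 0.098, 0.101, -0.01, 1]
    - [0, 0, -1.18, 0.098, 0.101, -0.01, 1]
    - [0, 0, -1.18, 0.098, 0.101, -0.01, 1]
    - [0, 0, -1.18, 0.098, 0.101, -0.01, 1]
    - [0, 0, -1.18, 0.098, 0.101, -0.01, 1]
    - [0, 0, -1.18, 0.098, 0.101, -0.01, 1]
    - [0, 0, -1.18, 0.098, 0.101, -0.01, 1]
    - [0, 0, -1.18, 0.098, 0.101, -0.01, 1]

```text
time_s: 3.02
tcp_pos: [0.5745, -0.2111, 0.2601]
tcp_rot: [-0.0, 0.218, 0.976, 0.0]
contact_force: [-0.6, -0.2, 0.1]
finger_gap: 0.0876
```

```bash
python3 -c "
from h import *
go([.575,-.209,.26],155)
p=cap('wrist','w2.png')
c,d=ray(p,(280,210));print('cam',c,d)
for l,z in (('pivot',.044),('base',0),('gap_mid',.06)):
  for k in spotter.landmark_of(p,l)[:2]: print(l,round(k['confidence'],2),np.round(k['centre'],1),np.round(atz(p,k['centre'],z),4))
go([.51,.127,.2],160)
"
```

```text
t 3.02 tcp [ 0.5745 -0.2111  0.2601] yaw 154.78 F [-0.6 -0.2  0.1] M [-0.   -0.16  0.01] gap 0.0876
row [0.0, -0.0001, -0.0039] [0.0005, 0.002, 0.0001]
cam [ 0.51333166 -0.18172037  0.42211769] [ 0.21552736 -0.10386149 -0.97095867]
pivot 0.56 [282.6 190.9] [ 0.5776 -0.2095  0.044 ]
base 0.72 [286.3 181.7] [ 0.576  -0.2031  0.    ]
gap_mid 0.91 [285.  236.9] [ 0.6256 -0.229   0.06  ]
t 3.22 tcp [ 0.5745 -0.2111  0.2602] yaw 154.28 F [-1.2  0.4 -0.3] M [ 0.08 -0.18  0.01] gap 0.0875
row [0.0, -0.0, -0.0999] [0.2048, 0.2766, 0.0602]
```

View pics/w2.png

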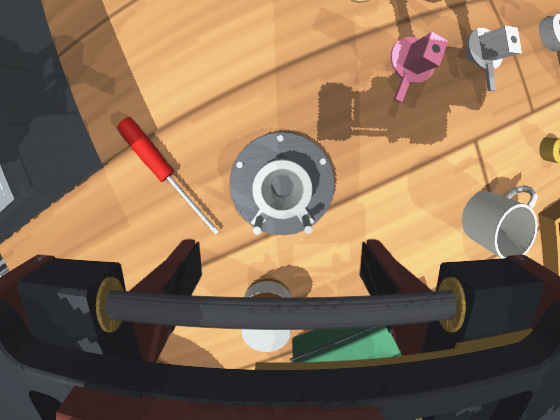

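```bash
cat > o.py <<'E'
from h import *
p=cap('wrist','w3.png')
s=6;x0,y0=215,120
im=cv2.resize(p["color"][y0:y0+125,x0:x0+130,::-1],None,fx=s,fy=s,interpolation=3)
def circ(c,r,z,col):
    pts=[((proj(p,[c[0]+r*np.cos(a),c[1]+r*np.sin(a),z])-[x0,y0]+.5)*s).astype(int) for a in np.linspace(0,6.28,60)]
    cv2.polylines(im,[np.array(pts)],True,col,1)
c=(.5765,-.2085)
circ(c,.068,.012,(0,0,255));circ(c,.035,.047,(0,255,0));circ(c,.025,.047,(255,255,0))
for uv in((257,230),(312,229)):
    X=atz(p,uv,.068);print(X,np.hypot(*(X[:2]-c)),np.degrees(np.arctan2(*(X[:2]-c)[::-1])))
cv2.imwrite("pics/o3.png",im)
for l,z in (('pivot',.044),('base',0),('gap_mid',.06)):
  for k in spotter.landmark_of(p,l)[:1]: print(l,round(k['confidence'],2),np.round(k['centre'],1),np.round(atz(p,k['centre'],z),4))
E
python3 o.py
```

```text
[ 0.6015802  -0.25372891  0.068     ] 0.051717215328267986 -60.99088815431669
[ 0.62785309 -0.19661307  0.068     ] 0.052710895509891616 13.03297796890047
pivot 0.75 [283.9 189.7] [ 0.5769 -0.2075  0.044 ]
base 0.67 [284.2 182.4] [ 0.5757 -0.206   0.    ]
gap_mid 0.77 [282.8 237.2] [ 0.6246 -0.232   0.06  ]
```

View pics/o3.png

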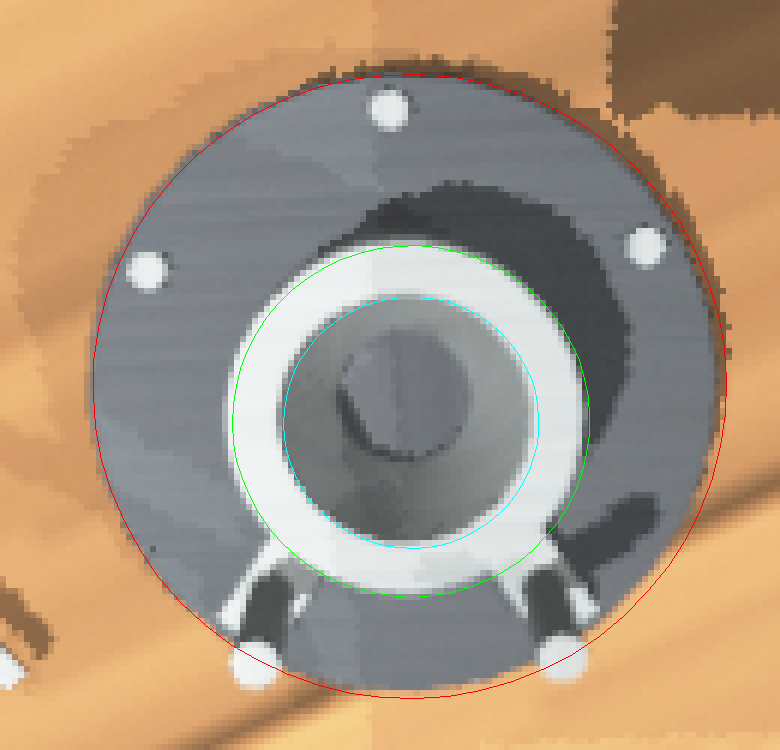

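```bash
python3 -c "
from h import *
go([.517,.126,.22],160)"
```

```text
t 3.42 tcp [ 0.5745 -0.2111  0.2602] yaw 154.34 F [ 0.1  0.  -0.2] M [ 0.02 -0.14  0.03] gap 0.0879
row [0.0, -0.0, -0.0987] [0.1978, 0.279, 0.0402]
```

carry_out:
  plan:
    - [0, 0, -0.099, 0.198, 0.279, 0.04, 1]
    - [0, 0, -0.099, 0.198, 0.279, 0.04, 1]
    - [0, 0, -0.099, 0.198, 0.279, 0.04, 1]
    - [0, 0, -0.099, 0.198, 0.279, 0.04, 1]
    - [0, 0, -0.099, 0.198, 0.279, 0.04, 1]
    - [0, 0, -0.099, 0.198, 0.279, 0.04, 1]
    - [0, 0, -0.099, 0.198, 0.279, 0.04, 1]
    - [0, 0, -0.099, 0.198, 0.279, 0.04, 1]
    - [0, 0, -0.099, 0.198, 0.279, 0.04, 1]
    - [0, 0, -0.099, 0.198, 0.279, 0.04, 1]

```text
time_s: 4.25
tcp_pos: [0.5156, 0.1287, 0.2198]
tcp_rot: [-0.0, 0.171, 0.985, 0.0]
contact_force: [0.1, -0.4, -0.0]
finger_gap: 0.0876
```

```bash
cat > o2.py <<'E'
from h import *
go([.517,.126,.22],160)
p=cap('wrist','w4.png')
L={}
for l,z in (('hub_mid',.05),('hub',0),('stem',.069),('lug_tip',.037)):
  for k in spotter.landmark_of(p,l)[:4]: print(l,round(k['confidence'],2),np.round(k['centre'],1),np.round(atz(p,k['centre'],z),4))
s=6;x0,y0=215,110
im=cv2.resize(p["color"][y0:y0+125,x0:x0+130,::-1],None,fx=s,fy=s,interpolation=3)
def poly(W,col):
    pts=[((proj(p,w)-[x0,y0]+.5)*s).astype(int) for w in W]
    cv2.polylines(im,[np.array(pts)],True,col,1)
def ov(c,yaw):
    y=np.radians(yaw);m=np.array([[np.cos(y),-np.sin(y)],[np.sin(y),np.cos(y)]])
    f=lambda a,b,z:np.r_[np.array(c)+m@[a,b],z]
    poly([f(.03*np.cos(t),.03*np.sin(t),.038) for t in np.linspace(0,6.28,40)],(0,0,255))
    poly([f(a*.017,b*.011,.1) for a,b in((1,1),(1,-1),(-1,-1),(-1,1))],(0,255,0))
    poly([f(a,b*.005,.041) for a,b in((.06,1),(.06,-1),(.02,-1),(.02,1))],(255,0,0))
import sys
ov((float(sys.argv[1]),float(sys.argv[2])),float(sys.argv[3]))
cv2.imwrite("pics/"+sys.argv[4],im)
E
python3 o2.py .517 .126 -20 o4.png
```

```text
t 4.25 tcp [0.5156 0.1287 0.2198] yaw 160.32 F [ 0.1 -0.4 -0. ] M [ 0.06 -0.12 -0.01] gap 0.0876
row [0.0001, -0.0008, 0.0055] [-0.0023, -0.0021, -0.0002]
hub_mid 0.94 [171.1 214.1] [0.4924 0.0101 0.05  ]
hub_mid 0.86 [210.7  99.7] [0.3954 0.0966 0.05  ]
hub_mid 0.84 [337.   76.3] [0.4163 0.2257 0.05  ]
hub_mid 0.79 [276.2 193.9] [0.5109 0.126  0.05  ]
hub 0.77 [217. 108.] [0.3991 0.0919 0.    ]
hub 0.61 [329.3  82.6] [0.4154 0.2254 0.    ]
hub 0.58 [184.9 204.9] [0.494  0.0109 0.    ]
stem 0.95 [205.6 103.5] [0.4002 0.0938 0.069 ]
stem 0.95 [341.4  73.5] [0.417  0.2266 0.069 ]
stem 0.91 [162.  220.7] [0.4931 0.0055 0.069 ]
stem 0.86 [279.1 200.2] [0.5145 0.1281 0.069 ]
lug_tip 0.97 [382.4  94.2] [0.4475 0.2703 0.037 ]
lug_tip 0.88 [254.6  67.1] [0.3772 0.15   0.037 ]
lug_tip 0.86 [279.6 245.2] [0.5697 0.1086 0.037 ]
lug_tip 0.57 [157.7 258.7] [ 0.5384 -0.0361  0.037 ]
```

View pics/o4.png

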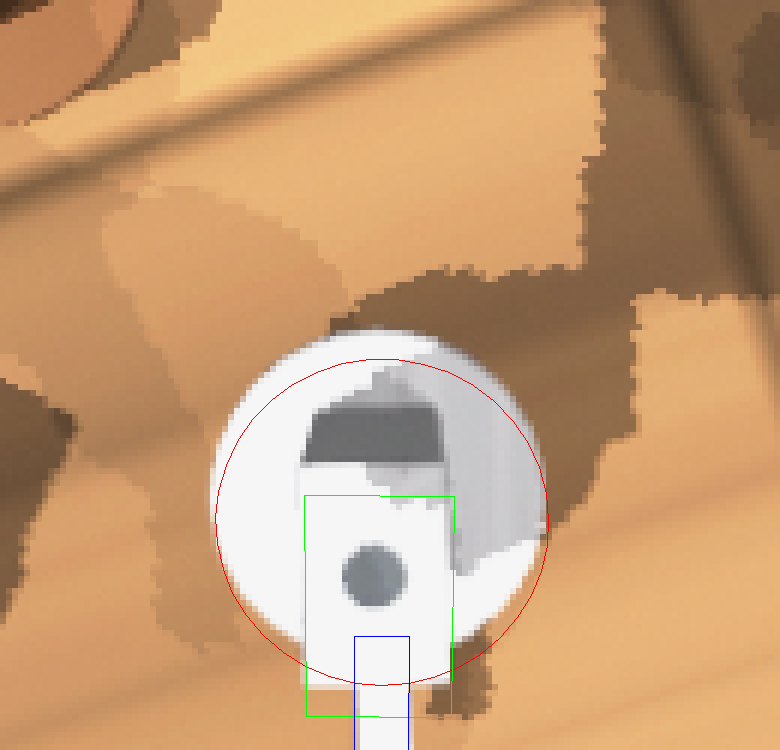

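```bash
python3 -c "
from h import *
go([.512,.1273,.055],161)"
```

```text
t 4.5 tcp [0.517  0.1244 0.2205] yaw 159.93 F [-0.4  0.7  0.9] M [ 0.   -0.13  0.02] gap 0.088
row [-0.0002, 0.0006, -0.0186] [0.0058, 0.001, 0.1655]
```

carry_out:
  plan:
    - [0, 0, -0.019, 0.006, 0.001, 0.02, 1]
    - [0, 0, -0.019, 0.006, 0.001, 0.05, 1]
    - [0, 0, -0.019, 0.006, 0.001, 0.07, 1]
    - [0, 0, -0.019, 0.006, 0.001, 0.08, 1]
    - [0, 0, -0.019, 0.006, 0.001, 0.08, 1]
    - [0, 0, -0.019, 0.006, 0.001, 0.08, 1]

```text
time_s: 5.0
tcp_pos: [0.5115, 0.1282, 0.1407]
tcp_rot: [-0.0, 0.164, 0.986, -0.0]
contact_force: [0.6, 0.2, -0.5]
finger_gap: 0.0876
```

```bash
sed -i 's/x0,y0=215,110/x0,y0=215,130/' o2.py; python3 o2.py .512 .1273 -19 o5.png | grep -v "^hub\|^lug"
```

```text
t 5.0 tcp [0.5115 0.1282 0.1407] yaw 161.08 F [ 0.6  0.2 -0.5] M [ 0.08 -0.11  0.05] gap 0.0876
row [-0.0001, -0.0, 0.0188] [-0.006, -0.0003, -0.0793]
stem 0.76 [277.4 226.1] [0.5128 0.1256 0.069 ]
stem 0.66 [181.7  96.4] [0.3976 0.0915 0.069 ]
stem 0.58 [362.8  59. ] [0.4145 0.225  0.069 ]
stem 0.56 [134.6 248.8] [0.4937 0.0074 0.069 ]
```

View pics/o5.png

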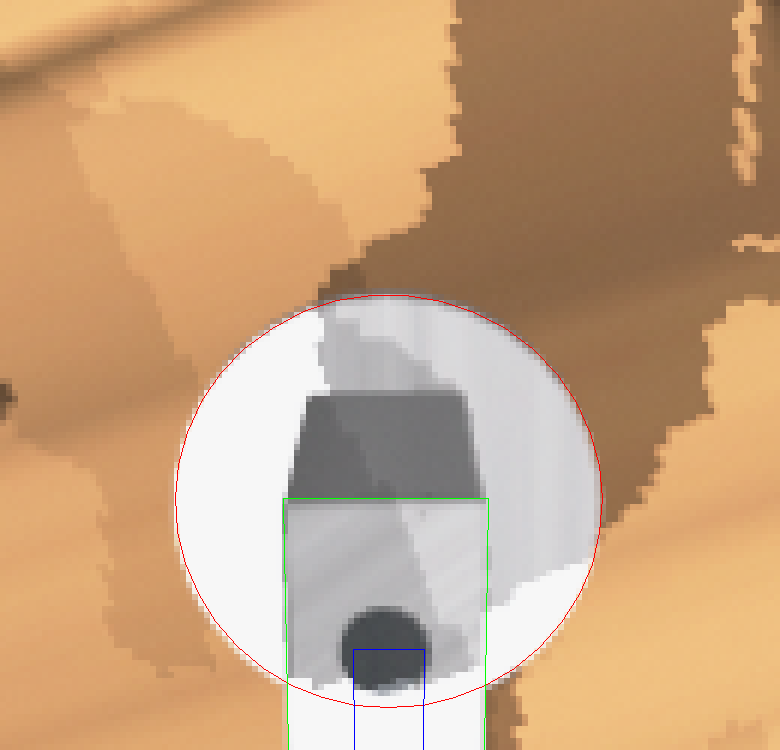

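```bash
python3 -c "
from h import *
go([.512,.127,.055],161)"
```

```text
t 5.25 tcp [0.5119 0.129  0.1418] yaw 161.15 F [ 0.2 -0.   0.6] M [ 0.01 -0.15  0.01] gap 0.088
row [0.0012, 0.0022, 0.0027] [-0.0005, -0.002, 0.0868]
```

carry_out:
  plan:
    - [0, 0, 0, 0, -0.0015, 0.025, 1]
    - [0, 0, 0, 0, -0.0015, 0.05, 1]
    - [0, 0, 0, 0, -0.0015, 0.07, 1]
    - [0, 0, 0, 0, -0.0015, 0.08, 1]
    - [0, 0, 0, 0, -0.0015, 0.086, 1]
    - [0, 0, 0, 0, -0.0015, 0.086, 1]
    - [0, 0, 0, 0, -0.0015, 0.086, 1]

```text
time_s: 5.83
tcp_pos: [0.5113, 0.1277, 0.0554]
tcp_rot: [0.001, 0.164, 0.987, 0.0]
contact_force: [-0.9, -0.2, -0.1]
finger_gap: 0.0878
```

carry_out:
  plan:
    - [0, 0, 0, 0, 0, 0, 0.2]
    - [0, 0, 0, 0, 0, 0, -0.1]
    - [0, 0, 0, 0, 0, 0, -0.3]
    - [0, 0, 0, 0, 0, 0, -0.4]
    - [0, 0, 0, 0, 0, 0, -0.5]
    - [0, 0, 0, 0, 0, 0, -0.6]
    - [0, 0, 0, 0, 0, 0, -1]
    - [0, 0, 0, 0, 0, 0, -1]
    - [0, 0, 0, 0, 0, 0, -1]
    - [0, 0, 0, 0, 0, 0, -1]
  grip_force: 25

```text
time_s: 6.67
tcp_pos: [0.5107, 0.1276, 0.0542]
tcp_rot: [-0.0, 0.164, 0.987, -0.0]
contact_force: [-0.1, 0.4, -0.2]
finger_gap: 0.0244
```

```bash
python3 -c "
from h import *
go([.512,.127,.055],161)"
```

```text
t 6.67 tcp [0.5107 0.1276 0.0542] yaw 161.16 F [-0.1  0.4 -0.2] M [ 0.   -0.15  0.02] gap 0.0244
row [-0.0, -0.0, 0.0028] [-0.0014, -0.0001, -0.0008]
```

carry_out:
  plan:
    - [0, 0, 0, 0, 0, 0, -1]
    - [0, 0, 0, 0, 0, 0, -1]
    - [0, 0, 0, 0, 0, 0, -1]
    - [0, 0, 0, 0, 0, -0.005, -1]
    - [0, 0, 0, 0, 0, -0.015, -1]
    - [0, 0, 0, 0, 0, -0.03, -1]
    - [0, 0, 0, 0, 0, -0.06, -1]
    - [0, 0, 0, 0, 0, -0.09, -1]
    - [0, 0, 0, 0, 0, -0.12, -1]
    - [0, 0, 0, 0, 0, -0.12, -1]

```text
time_s: 7.5
tcp_pos: [0.5131, 0.1281, 0.1825]
tcp_rot: [0.005, 0.164, 0.987, 0.002]
contact_force: [1.5, 0.4, -0.0]
finger_gap: 0.0218
```

```bash
python3 -c "
from h import *
go([.5753,-.2091,.17],155.3)"
```

```text
t 7.5 tcp [0.5131 0.1281 0.1825] yaw 161.16 F [ 1.5  0.4 -0. ] M [ 0.06 -0.18 -0.02] gap 0.0218
row [0.0062, 0.0098, 0.1024] [-0.1676, -0.2991, 0.0125]
```

carry_out:
  plan:
    - [0, 0, 0.1, -0.02, -0.036, 0, -1]
    - [0, 0, 0.1, -0.04, -0.072, 0, -1]
    - [0, 0, 0.1, -0.06, -0.107, 0, -1]
    - [0, 0, 0.1, -0.08, -0.143, 0, -1]
    - [0, 0, 0.1, -0.1, -0.178, 0, -1]
    - [0, 0, 0.1, -0.12, -0.214, 0, -1]
    - [0, 0, 0.1, -0.14, -0.25, 0, -1]
    - [0, 0, 0.1, -0.156, -0.279, 0, -1]
    - [0, 0, 0.1, -0.164, -0.293, 0, -1]
    - [0, 0, 0.1, -0.167, -0.299, 0, -1]

```text
time_s: 8.33
tcp_pos: [0.5718, -0.2117, 0.173]
tcp_rot: [-0.001, 0.214, 0.977, 0.0]
contact_force: [-0.2, -0.1, -2.5]
finger_gap: 0.0222
```

carry_out:
  plan:
    - [0, 0, 0, 0, 0, 0, -1]
    - [0, 0, 0, 0, 0, 0, -1]
    - [0, 0, 0, 0, 0, 0, -1]

```text
time_s: 8.58
tcp_pos: [0.5723, -0.2075, 0.1744]
tcp_rot: [-0.0, 0.212, 0.977, 0.0]
contact_force: [0.1, 0.5, -2.5]
finger_gap: 0.0214
```

```bash
python3 -c "
from h import *
go([.5744,-.2087,.11],155.3)
p=cap('wrist','w6.png')
go([.5744,-.2087,.11],155.3)
for l in ('hub','lug_tip','stem','hub_mid','pivot','gap_mid'):
  for k in spotter.landmark_of(p,l)[:1]: print(l,round(k['confidence'],2),np.round(k['centre'],1))
s=bot.observe();print(np.round(s['joint_pos'],2))
cap('side','s6.png')
a=cv2.imread('pics/w6.png')[100:300,180:380];b=cv2.imread('pics/s6.png')[60:210,190:340]
cv2.imwrite('pics/j6.png',np.hstack([cv2.resize(a,(400,400),interpolation=3),cv2.resize(b,(400,400),interpolation=3)]))
go([.5744,-.2087,.11],155.3)
"
```

```text
t 8.58 tcp [ 0.5723 -0.2075  0.1744] yaw 155.54 F [ 0.1  0.5 -2.5] M [ 0.05 -0.15 -0.02] gap 0.0214
row [0.0007, -0.0002, 0.0042] [-0.0024, -0.0003, 0.0644]
t 8.63 tcp [ 0.5723 -0.2074  0.1745] yaw 155.55 F [-0.1 -0.  -2.9] M [ 0.02 -0.16  0.  ] gap 0.0218
row [0.0006, 0.0001, 0.0044] [-0.0024, -0.0003, 0.0645]
hub 0.77 [279.6 232.4]
lug_tip 0.78 [422.8 101.4]
stem 0.76 [281.1 276. ]
hub_mid 0.86 [451.9  44.7]
pivot 0.87 [281.9 209.2]
[-0.41  0.11  1.29  0.    1.74 -1.55]
t 8.98 tcp [ 0.5723 -0.2089  0.1744] yaw 155.46 F [-0.   0.3 -3. ] M [ 0.02 -0.12  0.01] gap 0.0217
row [0.0, 0.0003, 0.0029] [-0.0018, 0.0011, 0.0644]
```

View pics/j6.png

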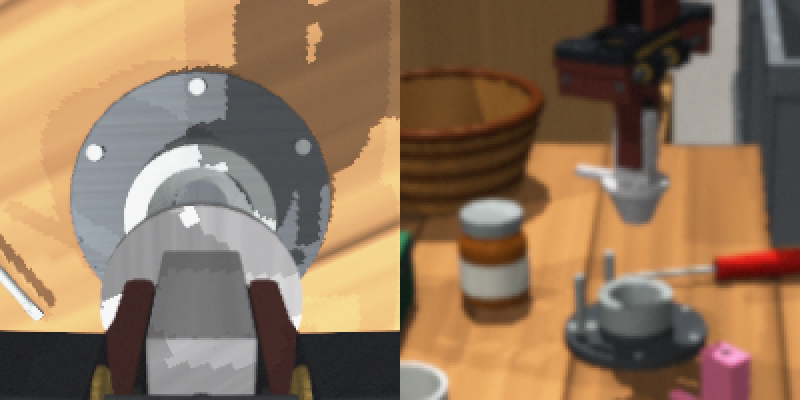

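carry_out:
  plan:
    - [0, 0, 0.003, -0.002, 0.0005, 0.02, -1]
    - [0, 0, 0.003, -0.002, 0.0005, 0.045, -1]
    - [0, 0, 0.003, -0.002, 0.0005, 0.065, -1]
    - [0, 0, 0.003, -0.002, 0.0005, 0.077, -1]
    - [0, 0, 0.003, -0.002, 0.0005, 0.084, -1]
    - [0, 0, 0.003, -0.002, 0.0005, 0.084, -1]
    - [0, 0, 0.003, -0.002, 0.0005, 0.084, -1]

```text
time_s: 9.57
tcp_pos: [0.5745, -0.2098, 0.091]
tcp_rot: [0.0, 0.214, 0.977, -0.0]
contact_force: [0.2, -0.7, -2.3]
finger_gap: 0.0223
```

carry_out:
  plan:
    - [0, 0, 0, 0, 0, 0.001, -1]
    - [0, 0, 0, 0, 0, 0.002, -1]
    - [0, 0, 0, 0, 0, 0.003, -1]
    - [0, 0, 0, 0, 0, 0.004, -1]
    - [0, 0, 0, 0, 0, 0.005, -1]
    - [0, 0, 0, 0, 0, 0.006, -1]
    - [0, 0, 0, 0, 0, 0.007, -1]
    - [0, 0, 0, 0, 0, 0.008, -1]
    - [0, 0, 0, 0, 0, 0.009, -1]

```text
time_s: 10.32
tcp_pos: [0.5742, -0.2097, 0.081]
tcp_rot: [-0.0, 0.214, 0.977, 0.0]
contact_force: [0.2, 0.4, -2.2]
finger_gap: 0.0219
```

```bash
python3 -c "
from h import *
go([.5744,-.2087,.072],155.3)"
```

```text
t 10.32 tcp [ 0.5742 -0.2097  0.081 ] yaw 155.26 F [ 0.2  0.4 -2.2] M [-0.02 -0.15 -0.01] gap 0.0219
row [0.0, -0.0001, -0.0007] [0.0002, 0.001, 0.009]
```

Now feel downwards in small calls.

carry_out:
  plan:
    - [0, 0, 0, 0, 0, 0.0005, -1]
    - [0, 0, 0, 0, 0, 0.001, -1]
    - [0, 0, 0, 0, 0, 0.0015, -1]
    - [0, 0, 0, 0, 0, 0.002, -1]
    - [0, 0, 0, 0, 0, 0.002, -1]

```text
time_s: 10.73
tcp_pos: [0.5742, -0.2096, 0.0791]
tcp_rot: [-0.0, 0.214, 0.977, 0.0]
contact_force: [-0.1, -0.2, -2.7]
finger_gap: 0.0216
```

carry_out:
  plan:
    - [0, 0, 0, 0, 0, 0.0005, -1]
    - [0, 0, 0, 0, 0, 0.001, -1]
    - [0, 0, 0, 0, 0, 0.001, -1]

```text
time_s: 10.98
tcp_pos: [0.5742, -0.2097, 0.0781]
tcp_rot: [-0.0, 0.214, 0.977, 0.0]
contact_force: [0.5, 0.3, -3.2]
finger_gap: 0.0222
```

carry_out:
  plan:
    - [0, 0, 0, 0, 0, 0.0005, -1]
    - [0, 0, 0, 0, 0, 0.001, -1]
    - [0, 0, 0, 0, 0, 0.001, -1]

```text
time_s: 11.23
tcp_pos: [0.5742, -0.2097, 0.0771]
tcp_rot: [-0.0, 0.214, 0.977, 0.0]
contact_force: [-0.0, 0.3, -3.1]
finger_gap: 0.022
```

carry_out:
  plan:
    - [0, 0, 0, 0, 0, 0.0005, -1]
    - [0, 0, 0, 0, 0, 0.001, -1]
    - [0, 0, 0, 0, 0, 0.001, -1]

```text
time_s: 11.48
tcp_pos: [0.5742, -0.2096, 0.076]
tcp_rot: [-0.0, 0.214, 0.977, 0.0]
contact_force: [0.7, 0.7, -2.4]
finger_gap: 0.0217
```

carry_out:
  plan:
    - [0, 0, 0, 0, 0, 0.0005, -1]
    - [0, 0, 0, 0, 0, 0.001, -1]
    - [0, 0, 0, 0, 0, 0.001, -1]

```text
time_s: 11.73
tcp_pos: [0.5741, -0.2093, 0.0751]
tcp_rot: [-0.0, 0.214, 0.977, 0.0]
contact_force: [-1.2, 1.8, -2.6]
finger_gap: 0.022
```

carry_out:
  plan:
    - [0, 0, 0, 0.0003, 0.0002, 0.0003, -1]
    - [0, 0, 0, 0.0003, 0.0002, 0.0005, -1]
    - [0, 0, 0, 0.0003, 0.0002, 0.0005, -1]

```text
time_s: 11.98
tcp_pos: [0.5739, -0.2092, 0.0746]
tcp_rot: [-0.0, 0.214, 0.977, 0.0]
contact_force: [-0.5, 0.9, -1.4]
finger_gap: 0.0217
```

```bash
cat > f.py <<'E'
from h import *
# average force over a few control periods is not possible w/o time; print single reading in tool axes
s=bot.observe();q=s["tcp_rot"];M=R.from_quat([q[1],q[2],q[3],q[0]]).as_matrix()
print("t",round(s["time_s"],2),"tcp",np.round(s["tcp_pos"],4),"yaw",round(np.degrees(np.arctan2(M[1,0],M[0,0])),2),"Ftool",np.round(M.T@s["contact_force"],2),"Mtool",np.round(M.T@s["ft_torque"],3))
E
python3 f.py
```

```text
t 11.98 tcp [ 0.5739 -0.2092  0.0746] yaw 155.27 Ftool [0.89 0.63 1.39] Mtool [-0.344  0.285  0.038]
```

carry_out:
  plan:
    - [0, 0, 0, 0.0003, 0.0002, 0.0003, -1]
    - [0, 0, 0, 0.0003, 0.0002, 0.0005, -1]
    - [0, 0, 0, 0.0003, 0.0002, 0.0005, -1]

```text
time_s: 12.23
tcp_pos: [0.5738, -0.209, 0.0741]
tcp_rot: [-0.0, 0.214, 0.977, 0.0]
contact_force: [-0.8, 1.3, -1.8]
finger_gap: 0.0222
```

```bash
python3 f.py
```

```text
t 12.23 tcp [ 0.5738 -0.209   0.0741] yaw 155.26 Ftool [1.23 0.82 1.8 ] Mtool [-0.319  0.186 -0.028]
```

carry_out:
  plan:
    - [0, 0, 0, 0.0003, 0.0003, 0.0003, -1]
    - [0, 0, 0, 0.0004, 0.0003, 0.0005, -1]
    - [0, 0, 0, 0.0004, 0.0003, 0.0005, -1]

```text
time_s: 12.48
tcp_pos: [0.5736, -0.2088, 0.0736]
tcp_rot: [0.0, 0.214, 0.977, -0.0]
contact_force: [-0.7, 0.7, -2.9]
finger_gap: 0.022
```

```bash
python3 f.py
```

```text
t 12.48 tcp [ 0.5736 -0.2088  0.0736] yaw 155.26 Ftool [0.91 0.32 2.94] Mtool [-0.184 -0.02  -0.036]
```

carry_out:
  plan:
    - [0, 0, 0, 0.0002, 0.0002, 0.0003, -1]
    - [0, 0, 0, 0.0002, 0.0002, 0.0005, -1]
    - [0, 0, 0, 0.0002, 0.0002, 0.0005, -1]

```text
time_s: 12.73
tcp_pos: [0.5736, -0.2086, 0.0734]
tcp_rot: [0.0, 0.214, 0.977, -0.0]
contact_force: [-0.8, -0.4, -1.2]
finger_gap: 0.0219
```

```bash
python3 f.py
```

```text
t 12.73 tcp [ 0.5736 -0.2086  0.0734] yaw 155.25 Ftool [ 0.58 -0.69  1.18] Mtool [-0.013 -0.073  0.003]
```

carry_out:
  plan:
    - [0, 0, 0, 0, 0, 0.0003, -1]
    - [0, 0, 0, 0, 0, 0.0005, -1]
    - [0, 0, 0, 0, 0, 0.0005, -1]

```text
time_s: 12.98
tcp_pos: [0.5736, -0.2086, 0.0733]
tcp_rot: [0.0, 0.214, 0.977, -0.0]
contact_force: [-1.8, 0.3, 1.8]
finger_gap: 0.022
```

```bash
python3 f.py
```

```text
t 12.98 tcp [ 0.5736 -0.2086  0.0733] yaw 155.25 Ftool [ 1.72 -0.47 -1.84] Mtool [0.129 0.167 0.026]
```

carry_out:
  plan:
    - [0, 0, 0, 0, 0, 0.0003, -1]
    - [0, 0, 0, 0, 0, 0.0005, -1]
    - [0, 0, 0, 0, 0, 0.0005, -1]

```text
time_s: 13.23
tcp_pos: [0.5736, -0.2086, 0.0733]
tcp_rot: [0.0, 0.214, 0.977, -0.0]
contact_force: [-3.4, 0.1, 6.3]
finger_gap: 0.0222
```

```bash
python3 f.py
```

```text
t 13.23 tcp [ 0.5736 -0.2086  0.0733] yaw 155.25 Ftool [ 3.13 -1.29 -6.27] Mtool [0.159 0.431 0.049]
```

carry_out:
  plan:
    - [0, 0, 0, 0.0002, -0.0001, 0, -1]
    - [0, 0, 0, 0.0004, -0.0002, 0, -1]
    - [0, 0, 0, 0.0004, -0.0002, 0, -1]

```text
time_s: 13.48
tcp_pos: [0.5736, -0.2086, 0.0733]
tcp_rot: [0.001, 0.214, 0.977, -0.0]
contact_force: [-1.0, 0.8, 5.5]
finger_gap: 0.0218
```

```bash
python3 f.py
```

```text
t 13.48 tcp [ 0.5736 -0.2086  0.0733] yaw 155.26 Ftool [ 1.2   0.28 -5.49] Mtool [0.097 0.128 0.048]
```

carry_out:
  plan:
    - [0, 0, 0.035, 0.0002, 0, 0, -1]
    - [0, 0, 0.07, 0.0002, 0, 0, -1]
    - [0, 0, 0.105, 0.0002, 0, 0, -1]
    - [0, 0, 0.14, 0.0002, 0, 0, -1]
    - [0, 0, 0.175, 0.0002, 0, 0, -1]
    - [0, 0, 0.175, 0.0002, 0, 0, -1]

```text
time_s: 13.98
tcp_pos: [0.5737, -0.2083, 0.0733]
tcp_rot: [0.001, 0.3, 0.954, 0.0]
contact_force: [0.5, 0.0, 4.8]
finger_gap: 0.0223
```

```bash
python3 f.py
```

```text
t 13.98 tcp [ 0.5737 -0.2083  0.0733] yaw 145.14 Ftool [-0.44  0.35 -4.77] Mtool [-0.05   0.034  0.009]
```

carry_out:
  plan:
    - [0, 0, 0.03, 0, 0, 0, -1]
    - [0, 0, 0.06, 0, 0, 0, -1]
    - [0, 0, 0.09, 0, 0, 0, -1]
    - [0, 0, 0.12, 0, 0, 0, -1]
    - [0, 0, 0.12, 0, 0, 0, -1]

```text
time_s: 14.4
tcp_pos: [0.5739, -0.2081, 0.0733]
tcp_rot: [0.001, 0.356, 0.935, 0.0]
contact_force: [1.4, -0.0, 4.5]
finger_gap: 0.0219
```

```bash
python3 f.py
```

```text
t 14.4 tcp [ 0.5739 -0.2081  0.0733] yaw 138.32 Ftool [-1.05  0.88 -4.52] Mtool [-0.345 -0.028  0.08 ]
```

carry_out:
  plan:
    - [0, 0, 0.017, 0, 0, 0, -1]
    - [0, 0, 0.034, 0, 0, 0, -1]
    - [0, 0, 0.034, 0, 0, 0, -1]

```text
time_s: 14.65
tcp_pos: [0.5739, -0.2081, 0.0733]
tcp_rot: [0.001, 0.371, 0.929, 0.0]
contact_force: [0.9, 1.7, 5.5]
finger_gap: 0.0219
```

```bash
python3 f.py
```

```text
t 14.65 tcp [ 0.5739 -0.2081  0.0733] yaw 136.43 Ftool [ 0.49  1.85 -5.47] Mtool [-0.365 -0.007  0.017]
```

carry_out:
  plan:
    - [0, 0, 0.01, 0, 0.0003, 0, -1]
    - [0, 0, 0.02, 0, 0.0003, 0, -1]
    - [0, 0, 0.026, 0, 0.0003, 0, -1]
    - [0, 0, 0.026, 0, 0.0003, 0, -1]

```text
time_s: 14.98
tcp_pos: [0.574, -0.208, 0.0733]
tcp_rot: [0.001, 0.383, 0.924, 0.0]
contact_force: [0.1, 0.8, 5.1]
finger_gap: 0.0215
```

```bash
python3 f.py
```

```text
t 14.98 tcp [ 0.574  -0.208   0.0733] yaw 134.96 Ftool [ 0.43  0.63 -5.08] Mtool [-0.224  0.015 -0.026]
```

carry_out:
  plan:
    - [0, 0, 0.006, 0, 0, 0, -1]
    - [0, 0, 0.012, 0, 0, 0, -1]
    - [0, 0, 0.012, 0, 0, 0, -1]

```text
time_s: 15.23
tcp_pos: [0.574, -0.208, 0.0733]
tcp_rot: [0.001, 0.389, 0.921, 0.0]
contact_force: [0.7, 1.7, 5.3]
finger_gap: 0.0216
```

```bash
python3 f.py
```

```text
t 15.23 tcp [ 0.574  -0.208   0.0733] yaw 134.27 Ftool [ 0.72  1.63 -5.3 ] Mtool [-0.279 -0.016  0.027]
```

carry_out:
  plan:
    - [0, 0, 0.006, 0, 0, 0, -1]
    - [0, 0, 0.012, 0, 0, 0, -1]
    - [0, 0, 0.012, 0, 0, 0, -1]

```text
time_s: 15.48
tcp_pos: [0.574, -0.208, 0.0733]
tcp_rot: [0.001, 0.394, 0.919, 0.0]
contact_force: [0.4, 1.7, 5.8]
finger_gap: 0.022
```

```bash
python3 f.py
```

```text
t 15.48 tcp [ 0.574  -0.208   0.0733] yaw 133.59 Ftool [ 0.95  1.43 -5.75] Mtool [-0.223 -0.003 -0.015]
```

carry_out:
  plan:
    - [0, 0, 0.005, 0, 0, 0, -1]
    - [0, 0, 0.009, 0, 0, 0, -1]
    - [0, 0, 0.009, 0, 0, 0, -1]

```text
time_s: 15.73
tcp_pos: [0.574, -0.208, 0.0733]
tcp_rot: [0.001, 0.398, 0.917, 0.0]
contact_force: [0.3, 0.3, 5.7]
finger_gap: 0.0217
```

```bash
python3 f.py
```

```text
t 15.73 tcp [ 0.574  -0.208   0.0733] yaw 133.08 Ftool [-0.05  0.45 -5.74] Mtool [-0.284  0.031 -0.063]
```

carry_out:
  plan:
    - [0, 0, 0.005, 0, 0, 0, -1]
    - [0, 0, 0.009, 0, 0, 0, -1]
    - [0, 0, 0.009, 0, 0, 0, -1]

```text
time_s: 15.98
tcp_pos: [0.574, -0.208, 0.0733]
tcp_rot: [0.001, 0.402, 0.916, 0.0]
contact_force: [0.9, 1.2, 5.6]
finger_gap: 0.0218
```

```bash
python3 f.py
```

```text
t 15.98 tcp [ 0.574  -0.208   0.0733] yaw 132.56 Ftool [ 0.25  1.49 -5.56] Mtool [-0.334 -0.046  0.044]
```

carry_out:
  plan:
    - [0, 0, 0.005, 0, 0, 0, -1]
    - [0, 0, 0.009, 0, 0, 0, -1]
    - [0, 0, 0.009, 0, 0, 0, -1]

```text
time_s: 16.23
tcp_pos: [0.5741, -0.2079, 0.0733]
tcp_rot: [0.001, 0.406, 0.914, 0.0]
contact_force: [0.3, -0.0, 5.8]
finger_gap: 0.022
```

```bash
python3 f.py
```

```text
t 16.23 tcp [ 0.5741 -0.2079  0.0733] yaw 132.05 Ftool [-0.23  0.21 -5.84] Mtool [-0.264  0.013 -0.028]
```

carry_out:
  plan:
    - [0, 0, 0.005, 0, 0, 0, -1]
    - [0, 0, 0.009, 0, 0, 0, -1]
    - [0, 0, 0.009, 0, 0, 0, -1]

```text
time_s: 16.48
tcp_pos: [0.5741, -0.2079, 0.0733]
tcp_rot: [0.001, 0.41, 0.912, 0.0]
contact_force: [0.6, 0.1, 5.1]
finger_gap: 0.0222
```

```bash
python3 f.py
```

```text
t 16.48 tcp [ 0.5741 -0.2079  0.0733] yaw 131.57 Ftool [-0.35  0.57 -5.13] Mtool [-0.23  -0.002 -0.333]
```

carry_out:
  plan:
    - [0, 0, 0.005, 0, 0, 0, -1]
    - [0, 0, 0.009, 0, 0, 0, -1]
    - [0, 0, 0.009, 0, 0, 0, -1]

```text
time_s: 16.73
tcp_pos: [0.5741, -0.2079, 0.0733]
tcp_rot: [0.001, 0.414, 0.91, 0.0]
contact_force: [1.1, 0.0, 5.1]
finger_gap: 0.0214
```

```bash
python3 f.py
```

```text
t 16.73 tcp [ 0.5741 -0.2079  0.0733] yaw 131.08 Ftool [-0.73  0.89 -5.12] Mtool [-0.173 -0.008 -0.554]
```

carry_out:
  plan:
    - [0, 0, -0.04, 0, -0.0001, 0, -1]
    - [0, 0, -0.08, 0, -0.0002, 0, -1]
    - [0, 0, -0.12, 0, -0.0002, 0, -1]
    - [0, 0, -0.16, 0, -0.0003, 0, -1]
    - [0, 0, -0.2, 0, -0.0004, 0, -1]
    - [0, 0, -0.24, -0.0001, -0.0005, 0, -1]
    - [0, 0, -0.28, -0.0001, -0.0005, 0, -1]
    - [0, 0, -0.32, -0.0001, -0.0006, 0, -1]
    - [0, 0, -0.36, -0.0001, -0.0007, 0, -1]
    - [0, 0, -0.4, -0.0002, -0.0008, 0, -1]

```text
time_s: 17.57
tcp_pos: [0.5736, -0.2087, 0.0733]
tcp_rot: [0.001, 0.224, 0.974, 0.0]
contact_force: [0.2, 1.6, 4.6]
finger_gap: 0.0218
```

```bash
python3 f.py
```

```text
t 17.57 tcp [ 0.5736 -0.2087  0.0733] yaw 154.05 Ftool [ 0.53  1.53 -4.58] Mtool [-0.289  0.043  0.05 ]
```

carry_out:
  plan:
    - [0, 0, -0.04, 0, -0.0001, 0, -1]
    - [0, 0, -0.08, 0, -0.0002, 0, -1]
    - [0, 0, -0.12, 0, -0.0002, 0, -1]
    - [0, 0, -0.16, 0, -0.0003, 0, -1]
    - [0, 0, -0.2, 0, -0.0004, 0, -1]
    - [0, 0, -0.24, -0.0001, -0.0005, 0, -1]
    - [0, 0, -0.28, -0.0001, -0.0005, 0, -1]
    - [0, 0, -0.31, -0.0001, -0.0006, 0, -1]
    - [0, 0, -0.33, -0.0001, -0.0006, 0, -1]
    - [0, 0, -0.33, -0.0001, -0.0006, 0, -1]

```text
time_s: 18.4
tcp_pos: [0.5733, -0.2093, 0.0733]
tcp_rot: [0.001, 0.062, 0.998, -0.0]
contact_force: [0.5, 0.5, 6.0]
finger_gap: 0.0215
```

```bash
python3 f.py
```

```text
t 18.4 tcp [ 0.5733 -0.2093  0.0733] yaw 172.91 Ftool [-0.46  0.54 -6.02] Mtool [-0.253 -0.132 -0.017]
```

carry_out:
  plan:
    - [0, 0, -0.01, 0, 0, 0, -1]
    - [0, 0, -0.02, 0, 0, 0, -1]
    - [0, 0, -0.02, 0, 0, 0, -1]

```text
time_s: 18.65
tcp_pos: [0.5733, -0.2094, 0.0733]
tcp_rot: [0.001, 0.052, 0.999, -0.0]
contact_force: [0.8, 0.3, 5.3]
finger_gap: 0.022
```

```bash
python3 f.py
```

```text
t 18.65 tcp [ 0.5733 -0.2094  0.0733] yaw 174.02 Ftool [-0.79  0.35 -5.33] Mtool [-0.177 -0.155 -0.015]
```

carry_out:
  plan:
    - [0, 0, -0.007, 0, 0, 0, -1]
    - [0, 0, -0.014, 0, 0, 0, -1]
    - [0, 0, -0.014, 0, 0, 0, -1]

```text
time_s: 18.9
tcp_pos: [0.5733, -0.2094, 0.0733]
tcp_rot: [0.001, 0.045, 0.999, -0.0]
contact_force: [0.2, -0.1, 5.5]
finger_gap: 0.0218
```

```bash
python3 f.py
```

```text
t 18.9 tcp [ 0.5733 -0.2094  0.0733] yaw 174.81 Ftool [-0.25 -0.11 -5.5 ] Mtool [-0.179 -0.166 -0.007]
```

carry_out:
  plan:
    - [0, 0, -0.007, 0, 0, 0, -1]
    - [0, 0, -0.014, 0, 0, 0, -1]
    - [0, 0, -0.014, 0, 0, 0, -1]

```text
time_s: 19.15
tcp_pos: [0.5733, -0.2094, 0.0733]
tcp_rot: [0.001, 0.038, 0.999, -0.0]
contact_force: [1.2, 1.0, 5.7]
finger_gap: 0.0221
```

```bash
python3 f.py
```

```text
t 19.15 tcp [ 0.5733 -0.2094  0.0733] yaw 175.62 Ftool [-1.09  1.12 -5.74] Mtool [-0.095 -0.098  0.037]
```

carry_out:
  plan:
    - [0, 0, -0.006, 0, 0, 0, -1]
    - [0, 0, -0.012, 0, 0, 0, -1]
    - [0, 0, -0.012, 0, 0, 0, -1]

```text
time_s: 19.4
tcp_pos: [0.5733, -0.2095, 0.0733]
tcp_rot: [0.001, 0.032, 0.999, -0.0]
contact_force: [0.7, 1.5, 4.4]
finger_gap: 0.0218
```

```bash
python3 f.py
```

```text
t 19.4 tcp [ 0.5733 -0.2095  0.0733] yaw 176.3 Ftool [-0.57  1.58 -4.42] Mtool [-0.106 -0.145  0.038]
```

carry_out:
  plan:
    - [0, 0, -0.005, 0, 0, 0, -1]
    - [0, 0, -0.01, 0, 0, 0, -1]
    - [0, 0, -0.01, 0, 0, 0, -1]

```text
time_s: 19.65
tcp_pos: [0.5733, -0.2095, 0.0733]
tcp_rot: [0.001, 0.027, 1.0, -0.0]
contact_force: [-0.2, 0.9, 5.2]
finger_gap: 0.0219
```

```bash
python3 f.py
```

```text
t 19.65 tcp [ 0.5733 -0.2095  0.0733] yaw 176.86 Ftool [ 0.19  0.87 -5.17] Mtool [-0.121 -0.15   0.019]
```

carry_out:
  plan:
    - [0, 0, -0.005, 0, 0, 0, -1]
    - [0, 0, -0.01, 0, 0, 0, -1]
    - [0, 0, -0.01, 0, 0, 0, -1]

```text
time_s: 19.9
tcp_pos: [0.5733, -0.2095, 0.0733]
tcp_rot: [0.001, 0.022, 1.0, -0.0]
contact_force: [-0.5, -0.1, 4.5]
finger_gap: 0.0224
```

```bash
python3 f.py
```

```text
t 19.9 tcp [ 0.5733 -0.2095  0.0733] yaw 177.44 Ftool [ 0.5  -0.17 -4.46] Mtool [-0.186 -0.173 -0.01 ]
```

carry_out:
  plan:
    - [0, 0, -0.005, 0, 0, 0, -1]
    - [0, 0, -0.009, 0, 0, 0, -1]
    - [0, 0, -0.009, 0, 0, 0, -1]

```text
time_s: 20.15
tcp_pos: [0.5733, -0.2095, 0.0733]
tcp_rot: [0.001, 0.018, 1.0, -0.0]
contact_force: [0.1, 0.6, 5.8]
finger_gap: 0.0217
```

```bash
python3 f.py
```

```text
t 20.15 tcp [ 0.5733 -0.2095  0.0733] yaw 177.95 Ftool [-0.13  0.65 -5.79] Mtool [-0.096 -0.073  0.01 ]
```

carry_out:
  plan:
    - [0, 0, -0.005, 0, 0, 0, -1]
    - [0, 0, -0.01, 0, 0, 0, -1]
    - [0, 0, -0.01, 0, 0, 0, -1]

```text
time_s: 20.4
tcp_pos: [0.5733, -0.2095, 0.0733]
tcp_rot: [0.001, 0.013, 1.0, -0.0]
contact_force: [0.3, 0.9, 6.1]
finger_gap: 0.0218
```

```bash
python3 f.py
```

```text
t 20.4 tcp [ 0.5733 -0.2095  0.0733] yaw 178.53 Ftool [-0.31  0.91 -6.09] Mtool [-0.172 -0.162 -0.008]
```

carry_out:
  plan:
    - [0, 0, -0.005, 0, 0, 0, -1]
    - [0, 0, -0.009, 0, 0, 0, -1]
    - [0, 0, -0.009, 0, 0, 0, -1]

```text
time_s: 20.65
tcp_pos: [0.5733, -0.2095, 0.0733]
tcp_rot: [0.001, 0.008, 1.0, -0.0]
contact_force: [0.5, 0.2, 4.8]
finger_gap: 0.0217
```

```bash
python3 f.py
```

```text
t 20.65 tcp [ 0.5733 -0.2095  0.0733] yaw 179.03 Ftool [-0.52  0.21 -4.81] Mtool [-0.106 -0.128  0.122]
```

carry_out:
  plan:
    - [0, 0, -0.005, 0, 0, 0, -1]
    - [0, 0, -0.009, 0, 0, 0, -1]
    - [0, 0, -0.009, 0, 0, 0, -1]

```text
time_s: 20.9
tcp_pos: [0.5733, -0.2096, 0.0733]
tcp_rot: [0.001, 0.004, 1.0, -0.0]
contact_force: [0.5, 0.1, 4.8]
finger_gap: 0.0219
```

```bash
python3 f.py
```

```text
t 20.9 tcp [ 0.5733 -0.2096  0.0733] yaw 179.5 Ftool [-0.48  0.13 -4.8 ] Mtool [-0.238 -0.182  0.538]
```

carry_out:
  plan:
    - [0, 0, 0.045, 0, 0.0001, 0, -1]
    - [0, 0, 0.09, 0, 0.0002, 0, -1]
    - [0, 0, 0.135, 0, 0.0003, 0, -1]
    - [0, 0, 0.18, 0, 0.0004, 0, -1]
    - [0, 0, 0.225, 0, 0.0004, 0, -1]
    - [0, 0, 0.27, -0.0001, 0.0005, 0, -1]
    - [0, 0, 0.315, -0.0001, 0.0006, 0, -1]
    - [0, 0, 0.36, -0.0001, 0.0007, 0, -1]
    - [0, 0, 0.4, -0.0002, 0.0008, 0, -1]
    - [0, 0, 0.422, -0.0002, 0.0008, 0, -1]

```text
time_s: 21.73
tcp_pos: [0.5735, -0.2086, 0.0733]
tcp_rot: [0.001, 0.214, 0.977, -0.0]
contact_force: [0.1, -0.0, 5.8]
finger_gap: 0.022
```

carry_out:
  plan:
    - [0, 0, 0, 0, 0, 0, -1]
    - [0, 0, 0, 0, 0, -0.0002, -1]
    - [0, 0, 0, 0, 0, -0.0004, -1]
    - [0, 0, 0, 0, 0, -0.0006, -1]
    - [0, 0, 0, 0, 0, -0.0006, -1]

```text
time_s: 22.15
tcp_pos: [0.5735, -0.2086, 0.0733]
tcp_rot: [0.001, 0.214, 0.977, 0.0]
contact_force: [3.6, -0.1, 3.8]
finger_gap: 0.0222
```

```bash
python3 f.py
```

```text
t 22.15 tcp [ 0.5735 -0.2086  0.0733] yaw 155.34 Ftool [-3.38  1.39 -3.77] Mtool [-0.327 -0.781  0.01 ]
```

carry_out:
  plan:
    - [0, 0, 0, -0.0003, 0.0001, -0.0001, -1]
    - [0, 0, 0, -0.0006, 0.0002, -0.0002, -1]
    - [0, 0, 0, -0.0006, 0.0002, -0.0002, -1]

```text
time_s: 22.4
tcp_pos: [0.5735, -0.2086, 0.0733]
tcp_rot: [0.0, 0.214, 0.977, -0.0]
contact_force: [1.8, 0.1, 5.5]
finger_gap: 0.0219
```

```bash
python3 f.py
```

```text
t 22.4 tcp [ 0.5735 -0.2086  0.0733] yaw 155.33 Ftool [-1.61  0.86 -5.51] Mtool [-0.344 -0.592 -0.039]
```

carry_out:
  plan:
    - [0, 0, 0, -0.0003, 0.0001, -0.0002, -1]
    - [0, 0, 0, -0.0004, 0.0002, -0.0004, -1]
    - [0, 0, 0, -0.0004, 0.0002, -0.0004, -1]

```text
time_s: 22.65
tcp_pos: [0.5736, -0.2086, 0.0733]
tcp_rot: [-0.0, 0.214, 0.977, -0.0]
contact_force: [1.1, -0.9, 4.0]
finger_gap: 0.0217
```

```bash
python3 f.py
```

```text
t 22.65 tcp [ 0.5736 -0.2086  0.0733] yaw 155.32 Ftool [-1.38 -0.4  -3.97] Mtool [-0.153 -0.457  0.026]
```

Open, then rise straight.

carry_out:
  plan:
    - [0, 0, 0, 0, 0, 0, -0.4]
    - [0, 0, 0, 0, 0, 0, -0.3]
    - [0, 0, 0, 0, 0, 0, -0.2]
    - [0, 0, 0, 0, 0, 0, 0]
    - [0, 0, 0, 0, 0, 0, 0.2]
    - [0, 0, 0, 0, 0, 0, 0.3]
    - [0, 0, 0, 0, 0, 0, 0.3]
    - [0, 0, 0, 0, 0, 0, 0.3]

```text
time_s: 23.32
tcp_pos: [0.5737, -0.2086, 0.0734]
tcp_rot: [-0.0, 0.214, 0.977, -0.0]
contact_force: [-0.3, 0.1, -0.0]
finger_gap: 0.0567
```

```bash
python3 f.py
```

```text
t 23.32 tcp [ 0.5737 -0.2086  0.0734] yaw 155.32 Ftool [ 0.28 -0.05  0.04] Mtool [-0.112 -0.132  0.011]
```

carry_out:
  plan:
    - [0, 0, 0, 0, 0, -0.01, 0.4]
    - [0, 0, 0, 0, 0, -0.03, 0.4]
    - [0, 0, 0, 0, 0, -0.06, 0.4]
    - [0, 0, 0, 0, 0, -0.09, 0.4]
    - [0, 0, 0, 0, 0, -0.12, 0.4]
    - [0, 0, 0, 0, 0, -0.15, 0.4]
    - [0, 0, 0, 0, 0, -0.18, 0.4]
    - [0, 0, 0, 0, 0, -0.187, 0.4]
    - [0, 0, 0, 0, 0, -0.187, 0.4]
    - [0, 0, 0, 0, 0, -0.187, 0.4]

```text
time_s: 24.15
tcp_pos: [0.5738, -0.2086, 0.2602]
tcp_rot: [0.0, 0.214, 0.977, -0.0]
contact_force: [0.2, -0.5, -0.3]
finger_gap: 0.0611
```

```bash
python3 - <<'E'
from h import *
p=cap('wrist','w7.png');cap('side','s7.png')
for l,z in (('hub_mid',.068),('lug_tip',.055),('stem',.087)):
  for k in spotter.landmark_of(p,l)[:4]:
    X=atz(p,k['centre'],z)
    if X[1]<-.12: print(l,round(k['confidence'],2),np.round(k['centre'],1),np.round(X,4))
s=6;x0,y0=215,130
im=cv2.resize(p["color"][y0:y0+125,x0:x0+130,::-1],None,fx=s,fy=s,interpolation=3)
def poly(W,col): cv2.polylines(im,[np.array([((proj(p,w)-[x0,y0]+.5)*s).astype(int) for w in W])],True,col,1)
c=np.array([.5754,-.2094]);y=np.radians(-24.7);m=np.array([[np.cos(y),-np.sin(y)],[np.sin(y),np.cos(y)]]);h=.0183
f=lambda a,b,z:np.r_[c+m@[a,b],z+h]
poly([f(.03*np.cos(t),.03*np.sin(t),.038) for t in np.linspace(0,6.28,40)],(0,0,255))
poly([f(a*.017,b*.011,.1) for a,b in((1,1),(1,-1),(-1,-1),(-1,1))],(0,255,0))
poly([f(a,b*.005,.041) for a,b in((.06,1),(.06,-1),(.02,-1),(.02,1))],(255,0,0))
b=cv2.imread('pics/s7.png')[100:200,210:310]
W=np.zeros((600,800,3),np.uint8);W[:375,:390]=cv2.resize(im,(390,375));W[:400,400:]=cv2.resize(b,(400,400),interpolation=3)
cv2.imwrite('pics/j7.png',W[:400]);go([.57,-.2,.26],155)
E
```

```text
hub_mid 0.87 [278.  192.2] [ 0.572  -0.2105  0.068 ]
lug_tip 0.91 [279.1 243. ] [ 0.6307 -0.2364  0.055 ]
stem 0.67 [280.4 197.2] [ 0.5747 -0.2088  0.087 ]
t 24.4 tcp [ 0.5733 -0.2084  0.2582] yaw 155.32 F [-0.4 -0.7  0.4] M [ 0.03 -0.15 -0.  ] gap 0.0614
row [-0.0001, -0.0034, 0.0055] [0.0065, 0.0063, -0.0017]
```

View pics/j7.png

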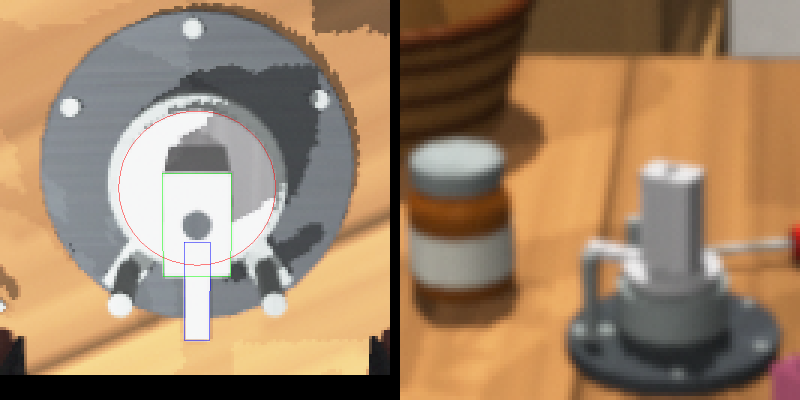

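The picture shows the hub seated upright. The lug is midway between the pins, and the overlay for the seated pose matches. I'm handing the job in.

```bash
python3 -c "
from h import *
print(bot.sign_off())"
```

```text
the job is handed in; nothing more can be done
None
```

The cone-footed hub is seated upright in the cup, with its lug midway between the two stop pins. It was checked both ways and released, and I handed the job in at about 24.4 s.

- **Seating:** I picked the hub up by its stem and felt it into the cup. The gripper height stopped dead at 73.3 mm, which puts the rim about 1 mm above the pivot point. It stayed at 73.3 mm through the whole rocking check, with about 8 N pressing down.
- **Rocking check:** Turning clockwise, the lug touched after about 23.6° at 0.55 Nm, roughly 10 N on the pin. Turning anticlockwise from there, it touched the other pin about 47° on, at 0.54 Nm. In between it turned freely.
- **Release:** I turned it back to the middle, about 24° clear of each pin, and eased off most of the sideways and downward load. I then opened the gripper and rose straight up. The force read about zero after opening.
- **Final pictures:** The outline drawn for the seated pose matches the hub, which stands upright with the lug clear of both pins. The spotter's points for the hub agreed within about 4 mm.
- **Not checked:** The arm stayed clear of the other hub, the bottle and the mug. I did not take a separate picture of them at the end.

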